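# Slide a framed window onto the drip bars and pump cleaner on it

## Robot

A 6-joint arm with a two-finger parallel gripper is mounted at the origin on the work surface. World frame = base frame: x ahead of the robot, y to its left, z up, the work surface at z = 0. Lengths are in mm, angles in degrees, forces in N, time in s.
With the tool pointing down it reaches from about 425 to 950 mm from the base axis. Payload 3.5 kg.
Tool frame: the origin (TCP) lies between the finger pads; the fingertips stand 17 mm ahead of it and the grasp point (between the pads) lies 2 mm behind it; x points along the fingers, y is the direction in which the jaws open and shut, and the axes are right-handed (so a half turn about x gives the same grasp; the last joint's range is limited). The gripper opens to 85 mm and grips with 20 to 120 N. Pads are 22 mm wide; open, the fingers measure 114 mm over their backs; the gripper's body (76 mm by 85 mm) begins 54 mm behind the grasp point. The pads swing forward as they close: fully open they stand 13 mm farther back than shut.
Start: joints at [55.119, 16.404, 90.338, -0, 73.258, -8.594], TCP at [298.902, 605.197, 248.325] pointing down, gripper open.
Joint ranges: [-158.93, 158.93], [-51.34, 127.21], [12.03, 142.37], [-87.48, 267.48], [13.55, 161.25], [-162.69, 162.69]. Speed limits (degrees/s): [159.86, 159.86, 180, 180, 180, 180].

## Interface

Orientations are given as a 3x3 rotation matrix whose columns are the frame's x, y, z axes.
In Python, from workcell import r gives the robot as it stands. The module is installed in compiled form; this text tells all that it offers.
- The arm moves only by the tool move_arm, never from a script. Its argument "increments" is a list of rows, each an object of numbers: "dx", "dy", "dz": the shift along the tool's x, y, z in cm; "ax", "ay", "az": the turn, a rotation vector about the tool's x, y, z in degrees; "jaw": the closure, from -1 (fully open) to 1 (shut). A call has 1 to 20 rows; each row shifts and turns the pose as measured when the row begins, along the tool's axes as they then stand; what a row does not reach is not made up. A row lasts 1/12 s, in which the tool goes at most 41.7 mm and 7.16 degrees, less where a joint would pass 70% of its speed; a pose out of reach is approached as far as the arm can. A call with a gripper value outside its range is refused whole. The fingers move at their own pace and stop on an object; the grip force is fixed at half the most. Time passes only in rows, so rows that do not move let the fingers close. It gives the time, the measured TCP pose, the force and the opening at its end, in the units of the state.
- r.observe(): the state, without advancing time (a new reading comes with each control period).
- r.camera(name): name is "side" or "top"; returns (picture, depth): 420x560x3 uint8, red, green, blue; 420x560 float32, mm along the optical axis (not along the pixel's ray), 0 where there is no reading.
- r.camera_params(name): a dict with "fx", "fy", "cx", "cy" (pixels), "R" (3x3) and "t" (3): a world point X has camera coordinates R X + t. Camera axes: x right, y down, z forward; pixel columns grow to the right and rows downward; lengths in mm; the calibration is good to about 2 mm. A picture is of the moment at which its call begins. camera_params takes no time and is no camera call.
- r.hand_in(): hands the job in, once; it reports no verdict.
Trained networks look in the newest picture that a camera, given by its name, has taken for a name from the list of things; names that differ only in an ending like _2 or _b are one class to them, and where a whole thing is asked for, a point or a joint stands for the part that bears it (a point fixed in the world has none). Each returns a list of dicts, best first, with "conf" (0 to 1); they miss things now and then, are a little off and sometimes report something else, mostly with a low value. They report only what shows in the picture. A call takes as long as a camera call. They do not tell look-alikes from the thing itself.
- r.outline_of(camera, query): "mask" (420x560 bool, what is visible of it) and "rect" ([centre column, centre row, width, height] in pixels, round what is visible of it).
The state is a dict: "clock": time; "joint_positions": joint angles; "joint_velocities": joint speeds; "joint_efforts": joint torques, N m; "ee_pos": TCP position; "eef_rot": TCP orientation; "force": force on the tool from outside, world axes, zero at the start; "wrist_torque": the same for the moment, N m; "grip_width": opening from 0.0 (shut) to 1.0 (fully open).
Only numpy, scipy, OpenCV 4.12 (cv2) and the standard library are available. Lean on these libraries where they do the work, as an engineer would, in place of code of your own. Each camera call takes 0.05 s, during which the arm holds its last target. There are 200 camera calls.

## Task

Slide the framed glass window off the steel draining deck, flat and without lifting it, onto the two narrow bars over the drip basin until it stops squarely against both upturned bar ends, centred across the bars. Then give it cleaner: press the head of the pump bottle behind the basin all the way down and let it come back up. Leave the other things on the bench where they are.

Things in the scene. Friction and masses are not known exactly. Their poses are not given: they have to be found in the camera images.
- window: spare viewing window: flat aluminium frame with screw heads round a clear pane, 120 (its x) x 170 (its y) x 20 mm thick, about 0.5 kg, too wide to grip. Frame bars 20 mm wide, pane 5 mm below their top. Origin: centre of underside. Starts loose on the deck, lengthwise along the stand but up to 25 mm off its centre line and 0.25 rad askew. 2 to 7 N slide it.
- stand: fixed stainless rinse stand, 170 mm (x) by 418 mm (y), top 70 mm above the bench: flat deck without rims at y 0 to 210 mm, open drip basin (rim 60 mm, floor 16 mm high) at y -208 to 0. x points to its back, where the bottles are; y along it, from basin to deck. Origin: on the bench under the line between deck and basin, mid-width. Turned up to 0.2 rad.
- stops (a point): on the stand, midway between the upturned ends of the two bars, at the stop face, 70 mm high; axes as the stand's. The bars are round, 10 mm thick, at stand x -45 and +45 mm, tops level with the deck (70 mm); they run along y from the deck over the basin to y -205 mm and there turn straight up to 103 mm. The stop face, towards the deck, is at y -200 mm.
- seat (a point): where the underside centre of the window must come to lie: 70 mm high, on the stand's centre line midway between the bars, at stand y -115 mm (85 mm before the stop face). Its axes are the stand's.
- pump_bottle: fixed white bottle, 64 mm across, in a hoop behind the basin, with a pump: collar, stem and round head 34 mm across, a thin spout reaching 81 mm from its axis over the window's place (stand -x). Origin: centre of underside, on the bench, at stand x 126 mm, y either -93 or -165 mm.
- refill_bottle: fixed like bottle with a plain screw cap (no spout), 188 mm high, in the other hoop; not to be used.
- pump_top (a point): centre of the flat top of the pump head, 226 mm above the bench when up; goes down with the head.
- pump (a joint): travel of the pump head in m: 0 up, 0.012 fully down. Spring: about 3 N to start, 9 N fully down; it returns by itself when released.
- multimeter: yellow hand multimeter lying on the bench, 150 by 78 by 40 mm, loose; leave alone. Origin: centre of underside.
- mouse: black computer mouse, 105 by 58 by 30 mm, loose; leave alone. Origin: centre of underside.
- squeegee: T-shaped hand squeegee lying flat, 155 mm long with a 150 mm blade holder, 20 mm high, loose; leave alone. Origin: on the bench under its middle.
Things that resemble listed ones, but are neither listed nor needed, are in the scene too. Leave any green or pink look-alike of the window alone.

How it is judged:
By the outcome, as a careful person would: the job done as asked, in the order asked, and still so for the second after the job is handed in, with the robot touching nothing.
It also fails if it takes over 72 s, if anything falls off the work surface, if the arm or the gripper's body presses on something with over 40 N, if the wrist force passes 120 N, or if a joint passes its speed limit or range.

## Working session

There is one attempt and no reset: what is moved stays moved. The work goes in short steps, Python scripts to look and compute and a tool call to move; the robot and the scene stay as the last step left them, time stands still between calls to the robot, and variables do not carry over. Pictures are saved under pics/ and viewed, about 8 in all and at most 12, crops included, and the job is handed in when it is done.

Besides the shell and the picture viewer there is one more tool, called after ">>>" by a JSON object that holds its "method" and its "body", one argument or row to a line. move_arm: Moves the arm, as the interface text tells. Its arguments: {"type":"object","properties":{"increments":{"type":"array"}},"required":["increments"]}

```bash
mkdir -p pics; cat > h.py <<'E'
import numpy as np, cv2
from workcell import r
def snap(c,fn=None):
    im,d=r.camera(c)
    if fn: cv2.imwrite('pics/'+fn,im[:,:,::-1])
    return im,d
def world(c,d):
    p=r.camera_params(c);v,u=np.mgrid[:420,:560]
    X=np.stack([(u-p['cx'])/p['fx']*d,(v-p['cy'])/p['fy']*d,d],-1)
    return (X-np.array(p['t']))@np.array(p['R'])
E
python3 - <<'E'
from h import *
a,d=snap('top','t0.png');b,d2=snap('side','s0.png')
cv2.imwrite('pics/both.png',cv2.resize(np.hstack([a,b])[:,:,::-1],(1120,420))[:, :])
np.savez('t0',a=a,d=d);np.savez('s0',a=b,d=d2)
s=r.observe();print(s)
for q in ['window','stand','pump_bottle','refill_bottle','pump_top']:
  for c,D in (('top',d),('side',d2)):
    W=world(c,D)
    for o in r.outline_of(c,q)[:4]:
      m=o['mask']&(D>0);print(q,c,round(o['conf'],2),np.round(o['rect']),np.round(np.median(W[m],0)),m.sum())
for c in('top','side'):
  p=r.camera_params(c);print(c,p)
E
```

```text
{'clock': 0.1, 'joint_positions': array([ 5.51181494e+01,  1.64519182e+01,  9.04147660e+01,  3.34831686e-04,
        7.32616816e+01, -8.59619372e+00]), 'joint_velocities': array([ 0.03373189, -0.03728142, -0.19567842,  0.0984162 , -0.09662669,
        0.01932944]), 'joint_efforts': array([ 9.54846860e-05, -4.07295656e+01, -2.93698686e+01, -1.41903834e-04,
        3.40205559e-03,  9.35420360e-06]), 'ee_pos': array([298.58228055, 604.73274529, 247.04086044]), 'eef_rot': array([[-1.28584703e-03,  4.42846846e-01,  8.96596352e-01],
       [-1.83467763e-03,  8.96594539e-01, -4.42848582e-01],
       [-9.99997490e-01, -2.21440080e-03, -3.40402227e-04]]), 'force': array([ 0.55274306, -1.17737922, -0.11468854]), 'wrist_torque': array([ 0.00042458, -0.02729669,  0.00053527]), 'grip_width': 0.9965968496411653}
window top 0.97 [178. 191.  51.  59.] [611. 378.  19.] 1764
window top 0.84 [242. 153.  52.  48.] [748. 155.  19.] 1680
window top 0.79 [349. 293.  56.  42.] [ 275. -209.   18.] 1787
window top 0.78 [248. 226.  57.  45.] [484. 125.  89.] 1876
window side 0.95 [262. 207.  60.  49.] [478. 11
[... 847 characters left out ...]
mp_top side 0.63 [346. 211.  32.  17.] [ 638. -142.  224.] 203
top {'fx': 466.26250646510965, 'fy': 466.26250646510965, 'cx': 279.6975459760404, 'cy': 216.53285713427772, 'R': array([[ 0.02049825, -0.99958993,  0.01999463],
       [-0.9915664 , -0.02288534, -0.12756308],
       [ 0.12796836, -0.01721118, -0.9916289 ]]), 't': array([   9.72549538,  524.04533408, 1558.14208616])}
side {'fx': 483.88932023061136, 'fy': 483.88932023061136, 'cx': 276.45749383942166, 'cy': 207.54367078155352, 'R': array([[ 0.92305569, -0.38456036, -0.00902917],
       [-0.26333684, -0.61462602, -0.74356476],
       [ 0.28039597,  0.6887294 , -0.66860296]]), 't': array([-444.01041246,  253.00158334, 1326.8336764 ])}
```

View pics/t0.png

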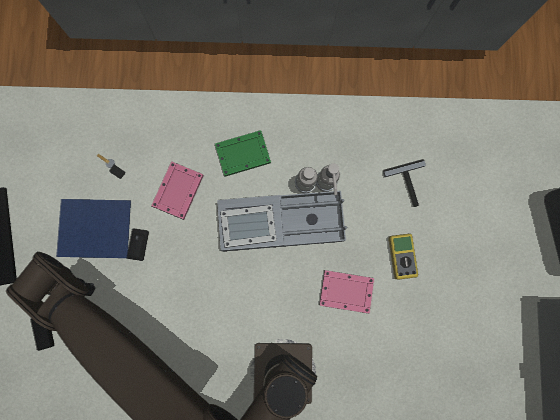

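View pics/s0.png

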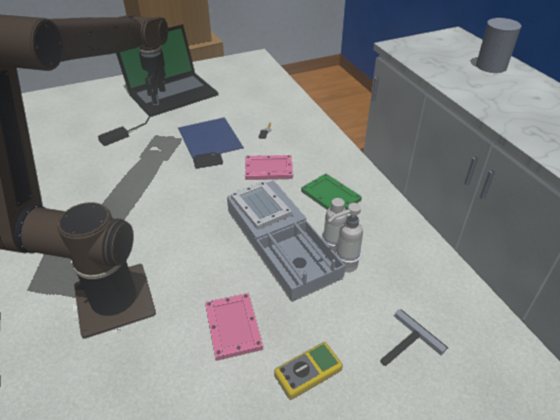

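The arm's base is at the bottom of the top view. There are four window-like plates there: pink (178,191), green (242,153), pink (349,293) and the silver framed one lying on the deck (248,226). Only the silver one fits. The pump with its spout is the right-hand bottle (330,178), and the screw-cap refill is at (308,178). Next I'll measure the poses and confirm in one crop.

```bash
cat >> h.py <<'E'
def rectfit(P,L,S):
    # robust rectangle: minAreaRect on the xy points, long axis angle
    (c,(w,h),a)=cv2.minAreaRect(P.astype(np.float32))
    a=np.deg2rad(a); 
    if h>w: a+=np.pi/2; w,h=h,w
    u=np.array([np.cos(a),np.sin(a)]); u=u if u[1]>0 else -u
    return np.array(c),np.rad2deg(np.arctan2(-u[0],u[1])),w,h   # yaw: y axis=u
E
cat > m.py <<'E'
from h import *
def meas(c,im,d,win):
    W=world(c,d);z=W[...,2];R=(W[...,0]>380)&(W[...,0]<700)&(W[...,1]>-330)&(W[...,1]<330)&(d>0)
    wm=win&R&(z>80)&(z<97)
    return W,R,wm
E
python3 - <<'E'
from m import *
for c,f in (('top','t0.npz'),('side','s0.npz')):
    Z=np.load(f);a,d=Z['a'],Z['d'];W,R,_=meas(c,a,d,np.ones_like(d,bool))
    z=W[...,2]
    snap(c); o=[o for o in r.outline_of(c,'window')]
    for k in o:
        if np.median(W[k['mask']&(d>0)][:,2])>60: m=k['mask']
    w=m&(d>0);print(c,'window z pct',np.percentile(z[w],[5,25,50,75,95]))
    w&=(z>80); print('win',rectfit(W[w][:,:2],170,120))
    s=R&(z>52)&(z<80)&(W[...,0]<600); n,l,st,ce=cv2.connectedComponentsWithStats((s|w).astype(np.uint8))
    k=1+np.argmax(st[1:,4]); s=l==k
    print('stand',rectfit(W[s][:,:2],418,170),st[k])
    for q in('pump_top','pump_bottle','refill_bottle'):
        for k in r.outline_of(c,q)[:1]:
            mm=k['mask']&(d>0);P=W[mm];
            hi=P[P[:,2]>(220 if q!='refill_bottle' else 180)];print(q,P.max(0),hi.mean(0) if len(hi) else None,len(hi), hi.min(0) if len(hi) else 0,hi.max(0) if len(hi) else 0)
a=np.load('t0.npz')['a'];b=np.load('s0.npz')['a']
A=cv2.resize(a[150:270,200:360],(640,480),interpolation=cv2.INTER_CUBIC);cv2.imwrite('pics/c1.png',A[:,:,::-1])
E
```

```text
top window z pct [81.76476191 85.89020932 88.73782187 91.62547329 95.87558928]
win (array([485.10098267, 125.89811707]), np.float64(9.064317703247067), 169.91932678222656, 121.48041534423828)
stand (array([509.01806641,  17.18225098]), np.float64(5.916281223297112), 418.35687255859375, 170.74661254882812) [ 217  194  129   57 3745]
pump_top [ 664.56142407 -122.06001012  232.77927522] [ 641.90187137 -135.30475469  226.68156576] 94 [ 578.4510296  -147.38342818  220.63538153] [ 664.56142407 -122.06001012  232.77927522]
pump_bottle [ 676.68603228 -102.3285503   232.77927522] [ 633.45570145 -135.92496196  226.14607578] 146 [ 575.24119889 -150.51508413  220.30674652] [ 664.56142407 -119.0510164   232.77927522]
refill_bottle [671.35150733 -31.1187997  198.35267766] [642.51648304 -62.70296832 189.69573797] 103 [626.34124306 -79.92321705 180.69861813] [659.73002748 -45.50960458 198.35267766]
side window z pct [193.51655996 220.2887395  224.0427568  226.14731418 228.35519787]
win (array([ 636.98809814, -127.48442078]), np.float64(-46.39822769165039), 107.7711181640625, 57.98952102661133)
stand (array([504.46929932,  15.50869751]), np.float64(5.765678882598877), 422.9012145996094, 173.1439971923828) [ 227  180  115  111 2147]
pump_top [764.10504363  75.66662291 231.49791528] [ 632.36429667 -139.23387781  225.15748893] 154 [ 577.67059525 -154.00909397  220.13218367] [ 662.27827108 -119.27610868  231.49791528]
pump_bottle [779.39693453  75.66662291 231.49791528] [ 631.09156313 -139.23585172  225.05394478] 159 [ 577.67059525 -154.00909397  220.13218367] [ 662.13462388 -119.27610868  231.49791528]
```

View pics/c1.png

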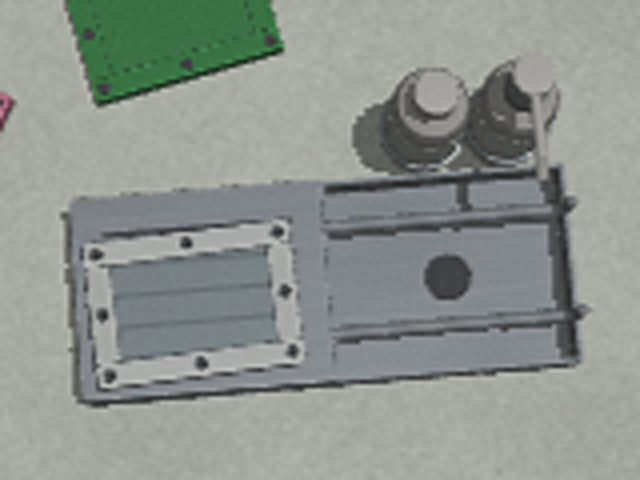

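The crop confirms that the silver-framed window with screw heads on the deck (crop 190,305) is the one meant, and the spouted pump is the right-hand bottle (crop 535,75). In the stand frame the window sits at about x −12.6 mm, turned +3.1°. I'll centre it by pushing outward from inside the frame recess, then slide it by its rear edge.

>>> {"method": "move_arm", "body": {
  "increments": [
    {"ax": -6.5,"jaw": -0.65},
    {"ax": -6.5,"jaw": -0.65},
    {"ax": -6.5,"jaw": -0.65},
    {"ax": -6.5,"jaw": -0.65},
    {"ax": -6.2,"jaw": -0.65},
    {"dy": -3.6,"dz": 1.1,"jaw": -0.65},
    {"dy": -3.6,"dz": 1.1,"jaw": -0.65},
    {"dy": -3.6,"dz": 1.1,"jaw": -0.65},
    {"dy": -3.6,"dz": 1.1,"jaw": -0.65},
    {"dy": -3.6,"dz": 1.1,"jaw": -0.65},
    {"dy": -3.6,"dz": 1.1,"jaw": -0.65},
    {"dy": -3.6,"dz": 1.1,"jaw": -0.65},
    {"dy": -3.6,"dz": 1.1,"jaw": -0.65},
    {"dy": -3.6,"dz": 1.1,"jaw": -0.65},
    {"dy": -3.6,"dz": 1.1,"jaw": -0.65},
    {"dy": -3.6,"dz": 1.1,"jaw": -0.65},
    {"dy": -3.6,"dz": 1.1,"jaw": -0.65},
    {"jaw": -0.65}
  ]
}}

```text
invalid input at $.increments[0]: expected keys dx, dy, dz, ax, ay, az, jaw
```

>>> {"method": "move_arm", "body": {
  "increments": [
    {"dx": 0,"dy": 0,"dz": 0,"ax": -6.5,"ay": 0,"az": 0,"jaw": -0.65},
    {"dx": 0,"dy": 0,"dz": 0,"ax": -6.5,"ay": 0,"az": 0,"jaw": -0.65},
    {"dx": 0,"dy": 0,"dz": 0,"ax": -6.5,"ay": 0,"az": 0,"jaw": -0.65},
    {"dx": 0,"dy": 0,"dz": 0,"ax": -6.5,"ay": 0,"az": 0,"jaw": -0.65},
    {"dx": 0,"dy": 0,"dz": 0,"ax": -6.2,"ay": 0,"az": 0,"jaw": -0.65},
    {"dx": 0,"dy": -3.6,"dz": 1.1,"ax": 0,"ay": 0,"az": 0,"jaw": -0.65},
    {"dx": 0,"dy": -3.6,"dz": 1.1,"ax": 0,"ay": 0,"az": 0,"jaw": -0.65},
    {"dx": 0,"dy": -3.6,"dz": 1.1,"ax": 0,"ay": 0,"az": 0,"jaw": -0.65},
    {"dx": 0,"dy": -3.6,"dz": 1.1,"ax": 0,"ay": 0,"az": 0,"jaw": -0.65},
    {"dx": 0,"dy": -3.6,"dz": 1.1,"ax": 0,"ay": 0,"az": 0,"jaw": -0.65},
    {"dx": 0,"dy": -3.6,"dz": 1.1,"ax": 0,"ay": 0,"az": 0,"jaw": -0.65},
    {"dx": 0,"dy": -3.6,"dz": 1.1,"ax": 0,"ay": 0,"az": 0,"jaw": -0.65},
    {"dx": 0,"dy": -3.6,"dz": 1.1,"ax": 0,"ay": 0,"az": 0,"jaw": -0.65},
    {"dx": 0,"dy": -3.6,"dz": 1.1,"ax": 0,"ay": 0,"az": 0,"jaw": -0.65},
    {"dx": 0,"dy": -3.6,"dz": 1.1,"ax": 0,"ay": 0,"az": 0,"jaw": -0.65},
    {"dx": 0,"dy": -3.6,"dz": 1.1,"ax": 0,"ay": 0,"az": 0,"jaw": -0.65},
    {"dx": 0,"dy": -3.6,"dz": 1.1,"ax": 0,"ay": 0,"az": 0,"jaw": -0.65},
    {"dx": 0,"dy": 0,"dz": 0,"ax": 0,"ay": 0,"az": 0,"jaw": -0.65}
  ]
}}

```text
clock: 2.6
ee_pos: [494.1, 179.3, 248.9]
eef_rot: [[0.007, -0.141, 0.99], [0.003, 0.99, 0.141], [-1.0, 0.002, 0.007]]
force: [0.1, -0.5, 0.9]
grip_width: 0.822
```

>>> {"method": "move_arm", "body": {
  "increments": [
    {"dx": 0,"dy": -2.6,"dz": 0,"ax": 2.2,"ay": 0,"az": 0,"jaw": -0.65},
    {"dx": 0,"dy": -2.6,"dz": 0.1,"ax": 0,"ay": 0,"az": 0,"jaw": -0.65},
    {"dx": 3,"dy": 0,"dz": 0,"ax": 0,"ay": 0,"az": 0,"jaw": -0.65},
    {"dx": 3,"dy": 0,"dz": 0,"ax": 0,"ay": 0,"az": 0,"jaw": -0.65},
    {"dx": 3,"dy": 0,"dz": 0,"ax": 0,"ay": 0,"az": 0,"jaw": -0.65},
    {"dx": 2,"dy": 0,"dz": 0,"ax": 0,"ay": 0,"az": 0,"jaw": -0.65},
    {"dx": 0,"dy": 0,"dz": 0,"ax": 0,"ay": 0,"az": 0,"jaw": -0.65}
  ]
}}

```text
clock: 3.18
ee_pos: [506.8, 124.8, 140.7]
eef_rot: [[0.02, -0.093, 0.995], [0.005, 0.996, 0.093], [-1.0, 0.003, 0.02]]
force: [-1.3, -0.5, -0.8]
grip_width: 0.826
```

```bash
python3 - <<'E'
from h import *
a,d=snap('side');A=cv2.resize(a[130:250,200:360],(640,480),interpolation=cv2.INTER_CUBIC);cv2.imwrite('pics/c2.png',A[:,:,::-1])
s=r.observe();print(s['ee_pos'],s['eef_rot'],s['force'])
p=r.camera_params('side')
def px(X):
    c=np.array(p['R'])@X+p['t'];return ((c[0]/c[2]*p['fx']+p['cx']-200)*4,(c[1]/c[2]*p['fy']+p['cy']-130)*4)
R=s['eef_rot']
for l in(0,4,17):
  for y in (-46,46): print(l,y,np.round(px(s['ee_pos']+R@[l,y,0])))
W=world('side',d)
for l in (1,): 
  q=(W-s['ee_pos'])@R; m=(abs(q[...,1])<60)&(abs(q[...,2])<15)&(q[...,0]>-20)&(q[...,0]<25)&(d>0)&(W[...,2]>98);print('max ahead',np.percentile(q[m][:,0],[50,90,98,100]),m.sum())
E
```

```text
[507.58484613 124.88279956 142.37964683] [[ 0.02176643 -0.09350513  0.99538084]
 [ 0.00491167  0.9956147   0.09341969]
 [-0.99975102  0.00285556  0.02213025]] [ 0.85666298 -1.42352391 -0.41565047]
0 -46 [301. 261.]
0 46 [246. 193.]
4 -46 [302. 265.]
4 46 [246. 197.]
17 -46 [302. 278.]
17 46 [247. 210.]
max ahead [-6.62985006  5.29487624  9.68060955 12.64457336] 102
```

View pics/c2.png

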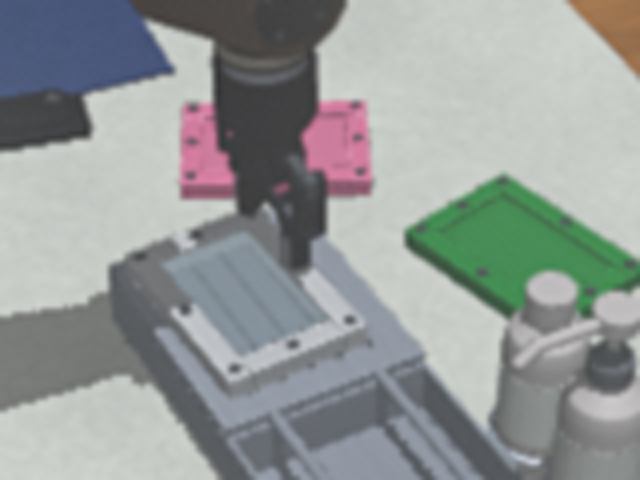

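>>> {"method": "move_arm", "body": {
  "increments": [
    {"dx": 0,"dy": 0.3,"dz": -0.7,"ax": 0,"ay": 1.2,"az": 0,"jaw": -0.65},
    {"dx": 2,"dy": 0,"dz": 0,"ax": 0,"ay": 0,"az": 0,"jaw": -0.65},
    {"dx": 1,"dy": 0,"dz": 0,"ax": 0,"ay": 0,"az": 0,"jaw": -0.65},
    {"dx": 0.5,"dy": 0,"dz": 0,"ax": 0,"ay": 0,"az": 0,"jaw": -0.65},
    {"dx": 0,"dy": 0,"dz": 0,"ax": 0,"ay": 0,"az": 0,"jaw": -0.65},
    {"dx": 0,"dy": 0,"dz": 0,"ax": 0,"ay": 0,"az": 0,"jaw": -0.65}
  ]
}}

```text
clock: 3.73
ee_pos: [504.3, 130.2, 115.5]
eef_rot: [[0.011, -0.096, 0.995], [0.004, 0.995, 0.096], [-1.0, 0.003, 0.011]]
force: [0.2, 0.4, 0.0]
grip_width: 0.823
```

```bash
python3 - <<'E'
from h import *
a,d=snap('top');s=r.observe();print(s['ee_pos'],s['eef_rot'],s['force'])
d2=snap('side')[1];W=world('side',d2);q=(W-s['ee_pos'])@s['eef_rot']; m=(abs(q[...,1])<60)&(abs(q[...,2])<13)&(q[...,0]>-20)&(q[...,0]<25)&(d2>0)&(W[...,2]>93);print('max ahead',np.percentile(q[m][:,0],[50,90,98,100]),m.sum())
E
```

```text
[504.41974198 130.15665904 115.63295491] [[ 0.0114256  -0.09590409  0.995325  ]
 [ 0.00401579  0.99538635  0.09586391]
 [-0.99992666  0.00290171  0.01175802]] [0.20100194 0.90493183 0.13488597]
max ahead [-7.69955412  4.13832834  7.88572918  9.29101727] 91
```

>>> {"method": "move_arm", "body": {
  "increments": [
    {"dx": 1.0,"dy": -0.3,"dz": -0.4,"ax": 0,"ay": 0.6,"az": 0,"jaw": -0.65},
    {"dx": 0.7,"dy": 0,"dz": 0,"ax": 0,"ay": 0,"az": 0,"jaw": -0.65},
    {"dx": 0,"dy": 0,"dz": 0,"ax": 0,"ay": 0,"az": 0,"jaw": -0.65},
    {"dx": 0.1,"dy": 0,"dz": 0,"ax": 0,"ay": 0,"az": 0,"jaw": -0.65},
    {"dx": 0.1,"dy": 0,"dz": 0,"ax": 0,"ay": 0,"az": 0,"jaw": -0.65}
  ]
}}

```text
clock: 4.25
ee_pos: [501.5, 126.2, 96.5]
eef_rot: [[0.003, -0.095, 0.995], [0.003, 0.995, 0.095], [-1.0, 0.003, 0.003]]
force: [1.0, 0.2, 0.0]
grip_width: 0.828
```

>>> {"method": "move_arm", "body": {
  "increments": [
    {"dx": 0.15,"dy": 0,"dz": 0,"ax": 0,"ay": 0,"az": 0,"jaw": -0.65},
    {"dx": 0.15,"dy": 0,"dz": 0,"ax": 0,"ay": 0,"az": 0,"jaw": -0.65},
    {"dx": 0.15,"dy": 0,"dz": 0,"ax": 0,"ay": 0,"az": 0,"jaw": -0.65}
  ]
}}

```text
clock: 4.5
ee_pos: [501.7, 126.2, 94.1]
eef_rot: [[0.0, -0.095, 0.996], [0.002, 0.996, 0.095], [-1.0, 0.002, 0.0]]
force: [-6.0, 0.3, 12.0]
grip_width: 0.826
```

>>> {"method": "move_arm", "body": {
  "increments": [
    {"dx": -0.2,"dy": 0,"dz": 0,"ax": 0,"ay": 0,"az": 0,"jaw": -0.65},
    {"dx": 0,"dy": 0,"dz": 0,"ax": 0,"ay": 0,"az": 0,"jaw": -0.65},
    {"dx": 0,"dy": 0,"dz": 0.4,"ax": 0,"ay": 0,"az": 0,"jaw": -0.65},
    {"dx": 0,"dy": 0,"dz": 0.4,"ax": 0,"ay": 0,"az": 0,"jaw": -0.65},
    {"dx": 0,"dy": 0,"dz": 0.3,"ax": 0,"ay": 0,"az": 0,"jaw": -0.65},
    {"dx": 0,"dy": 0,"dz": 0.3,"ax": 0,"ay": 0,"az": 0,"jaw": -0.65}
  ]
}}

```text
clock: 5.0
ee_pos: [511.6, 127.3, 96.4]
eef_rot: [[-0.017, -0.099, 0.995], [-0.0, 0.995, 0.099], [-1.0, 0.001, -0.017]]
force: [-13.9, -2.9, 14.4]
grip_width: 0.823
```

>>> {"method": "move_arm", "body": {
  "increments": [
    {"dx": -0.1,"dy": 0,"dz": 0,"ax": 0,"ay": -0.5,"az": 0,"jaw": -0.65},
    {"dx": 0,"dy": 0,"dz": 0,"ax": 0,"ay": 0,"az": 0,"jaw": -0.65}
  ]
}}

```text
clock: 5.17
ee_pos: [510.9, 127.1, 97.1]
eef_rot: [[-0.013, -0.101, 0.995], [-0.0, 0.995, 0.101], [-1.0, 0.001, -0.013]]
force: [-0.5, 0.4, 0.9]
grip_width: 0.827
```

```bash
python3 - <<'E'
from h import *
a,d=snap('side');b,_=snap('top')
A=cv2.resize(a[160:250,200:320],(480,360),interpolation=cv2.INTER_CUBIC);B=cv2.resize(b[180:255,205:305],(480,360),interpolation=cv2.INTER_CUBIC)
cv2.imwrite('pics/c3.png',np.vstack([A,B])[:,:,::-1][:600] if 0 else cv2.resize(np.hstack([A,B])[:,:,::-1],(800,300)))
s=r.observe();print(s['ee_pos'],s['eef_rot'],s['force'])
E
```

```text
[510.98054738 127.11225714  97.063912  ] [[-1.32460481e-02 -1.00477943e-01  9.94851107e-01]
 [-1.98264780e-04  9.94938640e-01  1.00484144e-01]
 [-9.99912248e-01  1.13377386e-03 -1.31989263e-02]] [-1.80081592 -0.91647067  1.34877053]
```

View pics/c3.png

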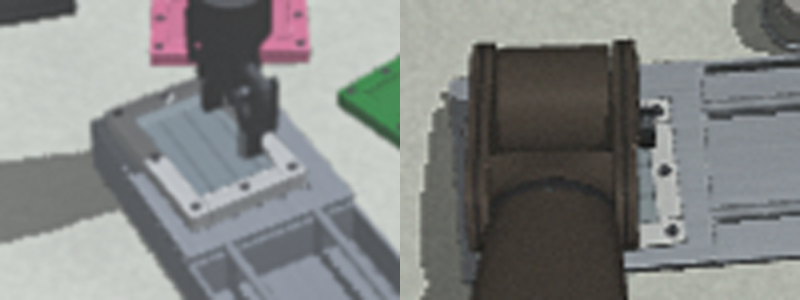

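>>> {"method": "move_arm", "body": {
  "increments": [
    {"dx": 0,"dy": 0,"dz": 0,"ax": 0,"ay": -0.7,"az": 0,"jaw": -0.65},
    {"dx": 0.05,"dy": 0,"dz": 0.15,"ax": 0,"ay": 0,"az": 0,"jaw": -0.65},
    {"dx": 0,"dy": 0,"dz": 0.2,"ax": 0,"ay": 0,"az": 0,"jaw": -0.65},
    {"dx": 0,"dy": 0,"dz": 0.2,"ax": 0,"ay": 0,"az": 0,"jaw": -0.65}
  ]
}}

```text
clock: 5.6
ee_pos: [511.7, 127.2, 96.6]
eef_rot: [[-0.018, -0.105, 0.994], [-0.001, 0.994, 0.105], [-1.0, 0.001, -0.018]]
force: [-9.4, -2.0, 8.4]
grip_width: 0.825
```

```bash
cat > w.py <<'E'
from h import *
import sys
# window from side camera: bright frame pixels at z>80, mask from network
def win(c):
    a,d=snap(c);W=world(c,d);best=None
    for k in r.outline_of(c,'window'):
        m=k['mask']&(d>0);P=W[m]
        if m.sum()>100 and 75<np.median(P[:,2])<100 and 400<np.median(P[:,0])<620 and k['conf']>.3:
            # bottom-edge/side faces project out, keep top faces
            t=m&(W[...,2]>80)&(W[...,2]<96);return rectfit(W[t][:,:2],0,0),a,d,k['conf']
if __name__=='__main__':
    for c in sys.argv[1:]:
        o=win(c);print(c,o and (o[0],o[3]))
    s=r.observe();print(s['ee_pos'],s['force'])
E
python3 w.py side; python3 - <<'E'
from h import *
Z=np.load('s0.npz')
# same measure on the initial side pic unavailable from network; threshold instead
E
```

```text
side ((array([479.62200928, 124.46821594]), np.float64(9.340872764587395), 175.63414001464844, 120.3115005493164), 0.62)
[511.67369533 127.24672035  96.6360256 ] [-8.32773547 -1.87798469  9.24633048]
```

>>> {"method": "move_arm", "body": {
  "increments": [
    {"dx": -0.15,"dy": 0,"dz": 0,"ax": 0,"ay": -0.8,"az": 0,"jaw": -0.65},
    {"dx": 0,"dy": 0,"dz": 0.25,"ax": 0,"ay": 0,"az": 0,"jaw": -0.65},
    {"dx": -0.05,"dy": 0,"dz": 0.3,"ax": 0,"ay": 0,"az": 0,"jaw": -0.65},
    {"dx": -0.05,"dy": 0,"dz": 0.3,"ax": 0,"ay": 0,"az": 0,"jaw": -0.65}
  ]
}}

```text
clock: 6.03
ee_pos: [514.5, 127.6, 97.4]
eef_rot: [[-0.021, -0.109, 0.994], [-0.002, 0.994, 0.109], [-1.0, -0.0, -0.021]]
force: [-9.0, -2.9, 6.4]
grip_width: 0.823
```

```bash
python3 w.py side
```

```text
side ((array([482.05651855, 123.60507202]), np.float64(8.61758518218993), 175.50389099121094, 122.41690826416016), 0.65)
[514.89759817 127.64226436  97.4587355 ] [-7.46564542 -1.88847547  5.50072689]
```

>>> {"method": "move_arm", "body": {
  "increments": [
    {"dx": -0.08,"dy": 0,"dz": 0.3,"ax": 0,"ay": -0.6,"az": 0,"jaw": -0.65},
    {"dx": -0.03,"dy": 0,"dz": 0.3,"ax": 0,"ay": -0.6,"az": 0,"jaw": -0.65},
    {"dx": -0.03,"dy": 0,"dz": 0.3,"ax": 0,"ay": -0.6,"az": 0,"jaw": -0.65},
    {"dx": -0.03,"dy": 0,"dz": 0.3,"ax": 0,"ay": -0.6,"az": 0,"jaw": -0.65}
  ]
}}

```text
clock: 6.47
ee_pos: [518.6, 128.1, 97.2]
eef_rot: [[-0.007, -0.113, 0.994], [-0.002, 0.994, 0.113], [-1.0, -0.001, -0.008]]
force: [-10.2, -2.5, 9.3]
grip_width: 0.826
```

```bash
python3 w.py side
```

```text
side ((array([486.08435059, 125.90855408]), np.float64(7.0683889389038015), 179.6752166748047, 124.15376281738281), 0.73)
[518.70724683 128.10419134  97.25598113] [-10.50454778  -1.41711798   8.60379846]
```

>>> {"method": "move_arm", "body": {
  "increments": [
    {"dx": -0.08,"dy": 0,"dz": 0.3,"ax": 0.6,"ay": 0,"az": 0,"jaw": -0.65},
    {"dx": -0.03,"dy": 0,"dz": 0.3,"ax": 0.5,"ay": 0,"az": 0,"jaw": -0.65},
    {"dx": -0.03,"dy": 0,"dz": 0.3,"ax": 0.3,"ay": 0,"az": 0,"jaw": -0.65},
    {"dx": -0.03,"dy": 0,"dz": 0.2,"ax": 0.2,"ay": 0,"az": 0,"jaw": -0.65}
  ]
}}

```text
clock: 6.9
ee_pos: [521.0, 128.5, 97.6]
eef_rot: [[-0.037, -0.09, 0.995], [-0.006, 0.996, 0.09], [-0.999, -0.002, -0.037]]
force: [-8.6, -1.7, 7.7]
grip_width: 0.822
```

```bash
python3 w.py side
```

```text
side ((array([488.37435913, 125.93066406]), np.float64(6.755537509918213), 174.22317504882812, 122.38451385498047), 0.78)
[521.06654734 128.46327468  97.57552376] [-9.05858105 -2.02830341  8.67510733]
```

>>> {"method": "move_arm", "body": {
  "increments": [
    {"dx": -0.1,"dy": 0,"dz": -0.6,"ax": 0,"ay": -1,"az": 0,"jaw": -0.65},
    {"dx": -2,"dy": 0,"dz": 0,"ax": 0,"ay": -0.5,"az": 0,"jaw": -0.65},
    {"dx": -3,"dy": 0,"dz": 0,"ax": 7,"ay": 0,"az": 0,"jaw": -0.65},
    {"dx": 0,"dy": 0,"dz": 0,"ax": 7,"ay": 0,"az": 0,"jaw": -0.65},
    {"dx": 0,"dy": 0,"dz": 0,"ax": 7,"ay": 0,"az": 0,"jaw": -0.65},
    {"dx": 0,"dy": 0,"dz": 0,"ax": 7,"ay": 0,"az": 0,"jaw": -0.65},
    {"dx": 0,"dy": 0,"dz": 0,"ax": 7,"ay": 0,"az": 0,"jaw": -0.65},
    {"dx": 0,"dy": 0,"dz": 0,"ax": 7,"ay": 0,"az": 0,"jaw": -0.65},
    {"dx": 0,"dy": 0,"dz": 0,"ax": 7,"ay": 0,"az": 0,"jaw": -0.65},
    {"dx": 0,"dy": 0,"dz": 0,"ax": 7,"ay": 0,"az": 0,"jaw": -0.65},
    {"dx": 0,"dy": 0,"dz": 0,"ax": 7,"ay": 0,"az": 0,"jaw": -0.65},
    {"dx": 0,"dy": 0,"dz": 0,"ax": 7,"ay": 0,"az": 0,"jaw": -0.65},
    {"dx": 0,"dy": 0,"dz": 0,"ax": 7,"ay": 0,"az": 0,"jaw": -0.65},
    {"dx": 0,"dy": 0,"dz": 0,"ax": 6,"ay": 0,"az": 0,"jaw": -0.65},
    {"dx": 0,"dy": -0.8,"dz": -3.5,"ax": 0,"ay": 0,"az": 0,"jaw": -0.65},
    {"dx": 0,"dy": -0.8,"dz": -3.5,"ax": 0,"ay": 0,"az": 0,"jaw": -0.65},
    {"dx": 0,"dy": -0.8,"dz": -3.5,"ax": 0,"ay": 0,"az": 0,"jaw": -0.65},
    {"dx": 0,"dy": 0,"dz": -3,"ax": 0,"ay": 0,"az": 0,"jaw": -0.65},
    {"dx": 0,"dy": 0,"dz": 0,"ax": 0,"ay": 0,"az": 0,"jaw": -0.65}
  ]
}}

```text
clock: 8.58
ee_pos: [481.8, 261.7, 150.5]
eef_rot: [[0.048, 0.987, 0.155], [0.009, 0.154, -0.988], [-0.999, 0.048, -0.001]]
force: [-0.3, -0.4, -0.2]
grip_width: 0.823
```

```bash
cat >> w.py <<'E'
    for c in sys.argv[1:]:
        a,d=snap(c);W=world(c,d);z=W[...,2]
        w=(d>0)&(z>50)&(z<80)&(W[...,0]<625)&(W[...,0]>395)&(abs(W[...,1])<300)
        cv2.imwrite('pics/m_%s.png'%c,np.uint8(w)*255)
        n,l,st,ce=cv2.connectedComponentsWithStats(w.astype(np.uint8));k=1+np.argmax(st[1:,4])
        print('stand',c,rectfit(W[l==k][:,:2],0,0))
E
python3 w.py top side
```

```text
top ((array([493.54751587, 128.09329224]), np.float64(6.480868339538573), 169.83799743652344, 120.83049011230469), 0.55)
side ((array([489.22912598, 127.23296356]), np.float64(5.995900154113766), 181.72242736816406, 123.37431335449219), 0.78)
[482.77905686 257.24118893 150.15250129] [0.24618209 0.6209824  0.48074979]
stand top (array([520.89050293,  18.10704041]), np.float64(6.0730738639831525), 418.0997009277344, 194.69322204589844)
stand side (array([515.09216309,  16.92811584]), np.float64(5.979166030883788), 421.674560546875, 194.54014587402344)
```

>>> {"method": "move_arm", "body": {
  "increments": [
    {"dx": 0,"dy": 0,"dz": 0,"ax": 2.9,"ay": 0,"az": -2.7,"jaw": -0.65},
    {"dx": 2.5,"dy": 0,"dz": 0,"ax": 0,"ay": 0,"az": 0,"jaw": -0.65},
    {"dx": 2.5,"dy": 0,"dz": 0,"ax": 0,"ay": 0,"az": 0,"jaw": -0.65},
    {"dx": 1,"dy": 0,"dz": 0,"ax": 0,"ay": 0,"az": 0,"jaw": -0.65},
    {"dx": 0,"dy": 0,"dz": 0,"ax": 0,"ay": 0,"az": 0,"jaw": -0.65},
    {"dx": 0,"dy": 0,"dz": 0,"ax": 0,"ay": 0,"az": 0,"jaw": -0.65}
  ]
}}

```text
clock: 9.38
ee_pos: [487.8, 251.4, 90.7]
eef_rot: [[0.003, 0.996, 0.087], [0.001, 0.087, -0.996], [-1.0, 0.003, -0.001]]
force: [-0.2, -0.4, 0.3]
grip_width: 0.829
```

>>> {"method": "move_arm", "body": {
  "increments": [
    {"dx": 0.5,"dy": -0.3,"dz": 0.7,"ax": -1.0,"ay": 0,"az": 0,"jaw": -0.65},
    {"dx": 0,"dy": 0,"dz": 0.7,"ax": 0,"ay": 0,"az": 0,"jaw": -0.65},
    {"dx": 0,"dy": 0,"dz": 0,"ax": 0,"ay": 0,"az": 0,"jaw": -0.65}
  ]
}}

```text
clock: 9.63
ee_pos: [488.1, 236.2, 88.3]
eef_rot: [[0.007, 0.995, 0.103], [0.002, 0.103, -0.995], [-1.0, 0.007, -0.001]]
force: [0.7, -0.2, 0.4]
grip_width: 0.821
```

>>> {"method": "move_arm", "body": {
  "increments": [
    {"dx": 0.2,"dy": 0,"dz": 0.6,"ax": 0,"ay": 0,"az": 0,"jaw": -0.65},
    {"dx": 0,"dy": 0.02,"dz": 0.8,"ax": 0,"ay": 0,"az": 0,"jaw": -0.65},
    {"dx": 0,"dy": 0.02,"dz": 0.8,"ax": 0,"ay": 0,"az": 0,"jaw": -0.65},
    {"dx": 0,"dy": 0.02,"dz": 0.8,"ax": 0,"ay": 0,"az": 0,"jaw": -0.65},
    {"dx": 0,"dy": 0.02,"dz": 0.8,"ax": 0,"ay": 0,"az": 0,"jaw": -0.65},
    {"dx": 0,"dy": 0.02,"dz": 0.8,"ax": 0,"ay": 0,"az": 0,"jaw": -0.65}
  ]
}}

```text
clock: 10.13
ee_pos: [495.4, 189.8, 88.9]
eef_rot: [[0.012, 0.995, 0.101], [0.009, 0.1, -0.995], [-1.0, 0.013, -0.008]]
force: [-0.9, 2.9, -0.1]
grip_width: 0.821
```

```bash
python3 w.py side
```

```text
side ((array([493.09371948,  91.4168396 ]), np.float64(5.242535591125489), 178.70831298828125, 123.58248138427734), 0.68)
[495.72930012 188.64132985  88.96886738] [ 0.38305268 -0.12290957 -0.00104385]
stand side (array([515.26568604,  17.74468994]), np.float64(6.022850036621085), 423.61566162109375, 195.1715850830078)
```

>>> {"method": "move_arm", "body": {
  "increments": [
    {"dx": 0,"dy": 0.03,"dz": 0.8,"ax": 0,"ay": 0,"az": -0.5,"jaw": -0.65},
    {"dx": 0,"dy": 0.03,"dz": 1,"ax": 0,"ay": 0,"az": 0,"jaw": -0.65},
    {"dx": 0,"dy": 0.03,"dz": 1,"ax": 0,"ay": 0,"az": 0,"jaw": -0.65},
    {"dx": 0,"dy": 0.03,"dz": 1,"ax": 0,"ay": 0,"az": 0,"jaw": -0.65},
    {"dx": 0,"dy": 0.03,"dz": 1,"ax": 0,"ay": 0,"az": 0,"jaw": -0.65},
    {"dx": 0,"dy": 0.03,"dz": 1,"ax": 0,"ay": 0,"az": 0,"jaw": -0.65},
    {"dx": 0,"dy": 0.03,"dz": 1,"ax": 0,"ay": 0,"az": 0,"jaw": -0.65},
    {"dx": 0,"dy": 0.03,"dz": 1,"ax": 0,"ay": 0,"az": 0,"jaw": -0.65},
    {"dx": 0,"dy": 0,"dz": 0.3,"ax": 0,"ay": 0,"az": 0,"jaw": -0.65}
  ]
}}

```text
clock: 11.03
ee_pos: [507.1, 103.3, 89.2]
eef_rot: [[0.003, 0.995, 0.099], [0.012, 0.099, -0.995], [-1.0, 0.004, -0.012]]
force: [-0.1, 3.7, -0.1]
grip_width: 0.825
```

```bash
python3 w.py side top
```

```text
side ((array([503.39331055,   6.57590485]), np.float64(5.918953895568849), 180.53414916992188, 124.31001281738281), 0.94)
top ((array([510.43649292, -14.17842865]), np.float64(5.997833728790275), 126.6575927734375, 119.80003356933594), 0.82)
[506.89034763 104.17787348  89.14589757] [-0.03331106 -0.6210612  -0.88815442]
stand side (array([515.03015137,  16.62371826]), np.float64(5.947941780090329), 423.6985778808594, 195.42608642578125)
stand top (array([489.06344604, 204.70533752]), np.float64(-86.86010932922363), 170.619140625, 47.526092529296875)
```

>>> {"method": "move_arm", "body": {
  "increments": [
    {"dx": 0,"dy": 0.03,"dz": 0.8,"ax": 0,"ay": 0,"az": 0,"jaw": -0.65},
    {"dx": 0,"dy": 0.03,"dz": 1,"ax": 0,"ay": 0,"az": 0,"jaw": -0.65},
    {"dx": 0,"dy": 0.03,"dz": 1,"ax": 0,"ay": 0,"az": 0,"jaw": -0.65},
    {"dx": 0,"dy": 0.03,"dz": 1,"ax": 0,"ay": 0,"az": 0,"jaw": -0.65},
    {"dx": 0,"dy": 0.03,"dz": 1,"ax": 0,"ay": 0,"az": 0,"jaw": -0.65},
    {"dx": 0,"dy": 0.03,"dz": 1,"ax": 0,"ay": 0,"az": 0,"jaw": -0.65},
    {"dx": 0,"dy": 0.03,"dz": 0.9,"ax": 0,"ay": 0,"az": 0,"jaw": -0.65},
    {"dx": 0,"dy": 0.02,"dz": 0.8,"ax": 0,"ay": 0,"az": 0,"jaw": -0.65},
    {"dx": 0,"dy": 0,"dz": 0.3,"ax": 0,"ay": 0,"az": 0,"jaw": -0.65}
  ]
}}

```text
clock: 12.08
ee_pos: [515.9, 36.2, 89.3]
eef_rot: [[-0.001, 0.995, 0.099], [0.036, 0.099, -0.994], [-0.999, 0.003, -0.036]]
force: [0.0, 5.7, 1.3]
grip_width: 0.826
```

```bash
python3 w.py side top
```

```text
side ((array([512.90576172, -61.21363831]), np.float64(5.781013011932376), 173.1042938232422, 122.17988586425781), 0.66)
top ((array([520.10546875, -87.0318985 ]), np.float64(-84.79581308364868), 121.23615264892578, 114.18157196044922), 0.77)
[515.90626609  36.03555226  89.24685278] [-0.33227807  1.82908407  0.46260346]
stand side (array([514.46899414,  18.21131897]), np.float64(6.215709686279297), 424.7569274902344, 195.2484130859375)
stand top (array([494.48822021, 154.77246094]), np.float64(-84.34255981445312), 170.96353149414062, 141.5732421875)
```

>>> {"method": "move_arm", "body": {
  "increments": [
    {"dx": 0,"dy": 0,"dz": 0.7,"ax": 0,"ay": -0.7,"az": 0,"jaw": -0.65},
    {"dx": 0,"dy": 0,"dz": 0.9,"ax": 0,"ay": -0.7,"az": 0,"jaw": -0.65},
    {"dx": 0,"dy": 0,"dz": 0.8,"ax": 0,"ay": -0.3,"az": 0,"jaw": -0.65},
    {"dx": 0,"dy": 0,"dz": 0.6,"ax": 0,"ay": -0.3,"az": 0,"jaw": -0.65},
    {"dx": 0,"dy": 0,"dz": 0.5,"ax": 0,"ay": 0,"az": 0,"jaw": -0.65}
  ]
}}

```text
clock: 12.8
ee_pos: [518.5, 6.3, 88.9]
eef_rot: [[0.001, 0.995, 0.101], [0.008, 0.101, -0.995], [-1.0, 0.001, -0.008]]
force: [-0.8, 5.2, 2.6]
grip_width: 0.826
```

```bash
python3 w.py side top
```

```text
side ((array([516.51068115, -90.90546417]), np.float64(5.971396446228023), 174.30718994140625, 123.25065612792969), 0.73)
top ((array([ 522.72546387, -113.88343811]), np.float64(5.938320636749268), 122.14713287353516, 120.45707702636719), 0.78)
[518.61743737   5.58155221  88.88032764] [-0.33225205  2.63251874  1.28139792]
stand side (array([514.31286621,  18.69381714]), np.float64(6.122902870178218), 426.43084716796875, 194.4358673095703)
stand top (array([496.09387207, 141.14459229]), np.float64(-84.09534692764282), 170.82395935058594, 168.75338745117188)
```

>>> {"method": "move_arm", "body": {
  "increments": [
    {"dx": 0,"dy": 0,"dz": 0.4,"ax": 0,"ay": 0,"az": 0,"jaw": -0.65},
    {"dx": 0,"dy": 0,"dz": 0.4,"ax": 0,"ay": 0,"az": 0,"jaw": -0.65}
  ]
}}

```text
clock: 13.27
ee_pos: [519.1, -0.4, 88.9]
eef_rot: [[0.0, 0.995, 0.101], [0.01, 0.101, -0.995], [-1.0, 0.001, -0.01]]
force: [-0.6, 5.4, 2.1]
grip_width: 0.824
```

>>> {"method": "move_arm", "body": {
  "increments": [
    {"dx": 0,"dy": 0,"dz": 0.4,"ax": 0,"ay": 0,"az": 0,"jaw": -0.65}
  ]
}}

```text
clock: 13.35
ee_pos: [519.2, -2.6, 88.9]
eef_rot: [[-0.001, 0.995, 0.1], [0.014, 0.1, -0.995], [-1.0, 0.001, -0.014]]
force: [-0.2, 19.0, 4.7]
grip_width: 0.822
```

>>> {"method": "move_arm", "body": {
  "increments": [
    {"dx": 0,"dy": 0,"dz": 0.4,"ax": 0,"ay": 0,"az": 0,"jaw": -0.65}
  ]
}}

```text
clock: 13.43
ee_pos: [519.2, -2.7, 89.0]
eef_rot: [[-0.002, 0.995, 0.098], [0.024, 0.098, -0.995], [-1.0, 0.0, -0.024]]
force: [-0.3, 23.1, 5.9]
grip_width: 0.83
```

>>> {"method": "move_arm", "body": {
  "increments": [
    {"dx": 0,"dy": 0,"dz": -1.2,"ax": 0,"ay": -1,"az": 0,"jaw": -0.65},
    {"dx": -3.6,"dy": 0,"dz": 0,"ax": 0,"ay": 0,"az": 0,"jaw": -0.65},
    {"dx": -3.6,"dy": 0,"dz": 0,"ax": 0,"ay": 0,"az": 0,"jaw": 1},
    {"dx": -3.6,"dy": 0,"dz": 0,"ax": 0,"ay": 0,"az": 0,"jaw": 1},
    {"dx": -3.6,"dy": 0,"dz": 0,"ax": 0,"ay": 0,"az": 0,"jaw": 1},
    {"dx": -3.6,"dy": 0,"dz": 0,"ax": 0,"ay": 0,"az": 0,"jaw": 1},
    {"dx": -0.5,"dy": 0,"dz": 0,"ax": 0,"ay": 0,"az": 0,"jaw": 1},
    {"dx": 0,"dy": 0,"dz": 0,"ax": 0,"ay": 0,"az": 0,"jaw": 1}
  ]
}}

```text
clock: 14.1
ee_pos: [515.8, 6.2, 277.8]
eef_rot: [[-0.009, 0.994, 0.105], [-0.007, 0.105, -0.994], [-1.0, -0.009, 0.006]]
force: [-0.3, 0.3, -0.2]
grip_width: 0.006
```

```bash
python3 w.py side top; python3 - <<'E'
from h import *
a,d=snap('top');b,_=snap('side')
A=cv2.resize(a[160:250,250:370],(480,360),interpolation=cv2.INTER_CUBIC);B=cv2.resize(b[200:305,240:380],(480,360),interpolation=cv2.INTER_CUBIC)
cv2.imwrite('pics/c4.png',cv2.resize(np.hstack([A,B])[:,:,::-1],(800,300)))
for c in('top','side'):
  D=snap(c)[1]; W=world(c,D);m=(D>0)&(W[...,2]>215)&(W[...,2]<236)&(abs(W[...,0]-640)<60)&(abs(W[...,1]+138)<35);P=W[m];h=P[P[:,0]>632]
  print(c,'head c',cv2.minEnclosingCircle(h[:,:2].astype(np.float32)),h.mean(0),len(h))
E
```

```text
side ((array([516.0322876 , -99.20340729]), np.float64(5.767928600311281), 175.03176879882812, 122.17235565185547), 0.65)
top ((array([ 521.75958252, -103.53263855]), np.float64(6.0224432945251465), 164.417236328125, 120.39102935791016), 0.87)
[514.13549362   6.8134427  273.43041298] [ 0.45080979  0.0810658  -0.62246693]
stand side (array([514.91223145,  18.07402039]), np.float64(6.0388503074646005), 425.6865539550781, 195.18809509277344)
stand top (array([495.04217529, 148.4069519 ]), np.float64(-84.56427145004272), 171.25296020507812, 155.352783203125)
top head c ((650.07421875, -135.4537811279297), 17.624067306518555) [ 649.68430784 -134.55794331  227.35231853] 101
side head c ((647.8211669921875, -136.6575927734375), 18.39095115661621) [ 645.59063423 -139.14350896  224.68910042] 118
```

View pics/c4.png

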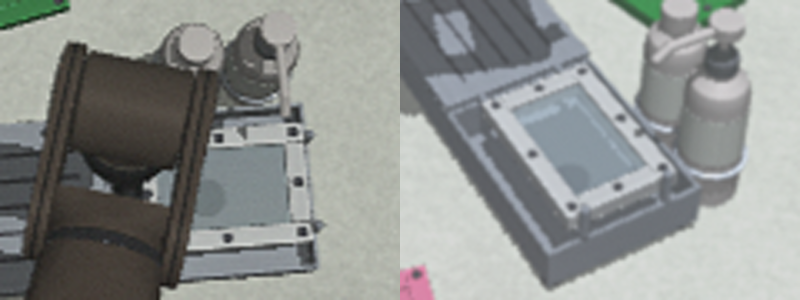

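The picture shows the window on the bars against both upturned ends, top view crop (300,130) and (310,230), and centred. Next is the pump head at about (649.5, −135.5).

>>> {"method": "move_arm", "body": {
  "increments": [
    {"dx": 0,"dy": 2.4,"dz": 3.1,"ax": 0,"ay": 0,"az": 0,"jaw": 1},
    {"dx": 0,"dy": 2.4,"dz": 3.1,"ax": 0,"ay": 0,"az": 0,"jaw": 1},
    {"dx": 0,"dy": 2.4,"dz": 3.1,"ax": 0,"ay": 0,"az": 0,"jaw": 1},
    {"dx": 0,"dy": 2.4,"dz": 3.1,"ax": 0,"ay": 0,"az": 0,"jaw": 1},
    {"dx": 0,"dy": 2.4,"dz": 3.1,"ax": 0,"ay": 0,"az": 0,"jaw": 1},
    {"dx": 0,"dy": 0,"dz": 0,"ax": 0,"ay": 0,"az": 0,"jaw": 1},
    {"dx": 0,"dy": 0,"dz": 0,"ax": 0,"ay": 0,"az": 0,"jaw": 1}
  ]
}}

```text
clock: 15.18
ee_pos: [654.1, -139.2, 264.8]
eef_rot: [[-0.024, 0.994, 0.108], [-0.001, 0.108, -0.994], [-1.0, -0.024, -0.002]]
force: [-1.1, -0.0, 0.2]
grip_width: -0.004
```

```bash
cat > s.py <<'E'
from h import *
s=r.observe();R=s['eef_rot'];print(s['ee_pos'],s['force'],R[:,0]);d=np.array([649.5,-135.5,243])-s['ee_pos'];print('tool delta',R.T@d)
E
python3 s.py; python3 w.py top
```

```text
[ 654.08256125 -139.15565391  264.84075477] [-1.09714334 -0.02070908  0.19290186] [-2.36494431e-02 -9.65860562e-04 -9.99719846e-01]
tool delta [21.93948017 -3.64235653 -4.09569175]
top ((array([525.3963623 , -98.19730377]), np.float64(-6.826980590820312), 189.12619018554688, 89.56303405761719), 0.75)
[ 653.02832173 -138.09677708  264.97727351] [ 0.68929471 -0.5743489  -0.49908026]
stand top (array([514.90716553,  74.33300781]), np.float64(6.118325710296626), 305.8543395996094, 194.4610137939453)
```

>>> {"method": "move_arm", "body": {
  "increments": [
    {"dx": 0,"dy": -0.35,"dz": -0.35,"ax": 0,"ay": 0,"az": 1.4,"jaw": 1},
    {"dx": 0.8,"dy": 0,"dz": 0,"ax": 0,"ay": 0,"az": 0,"jaw": 1},
    {"dx": 0.8,"dy": 0,"dz": 0,"ax": 0,"ay": 0,"az": 0,"jaw": 1},
    {"dx": 0,"dy": 0,"dz": 0,"ax": 0,"ay": 0,"az": 0,"jaw": 1}
  ]
}}

```text
clock: 15.67
ee_pos: [647.3, -130.2, 251.2]
eef_rot: [[0.004, 0.993, 0.114], [0.001, 0.114, -0.993], [-1.0, 0.005, -0.0]]
force: [0.2, -0.1, -0.8]
grip_width: -0.003
```

```bash
python3 s.py
```

```text
[ 647.26632851 -130.24077463  251.16246347] [ 0.17332661 -0.0648292  -0.78155837] [ 4.48192883e-03  6.56595373e-04 -9.99989741e-01]
tool delta [8.1689377  1.58106166 5.48117237]
```

>>> {"method": "move_arm", "body": {
  "increments": [
    {"dx": 0.3,"dy": 0.15,"dz": 0.5,"ax": 0,"ay": 0,"az": 0,"jaw": 1},
    {"dx": 0.4,"dy": 0,"dz": 0,"ax": 0,"ay": 0,"az": 0,"jaw": 1},
    {"dx": 0.3,"dy": 0,"dz": 0,"ax": 0,"ay": 0,"az": 0,"jaw": 1},
    {"dx": 0.3,"dy": 0,"dz": 0,"ax": 0,"ay": 0,"az": 0,"jaw": 1}
  ]
}}

```text
clock: 16.0
ee_pos: [649.5, -134.0, 239.1]
eef_rot: [[0.005, 0.993, 0.116], [0.001, 0.116, -0.993], [-1.0, 0.005, -0.0]]
force: [-2.3, 0.8, 4.5]
grip_width: -0.001
```

```bash
python3 s.py
```

```text
[ 649.45264876 -134.02961736  239.05359673] [-2.28563224  0.79318808  4.48862606] [ 4.65768654e-03  7.03015007e-04 -9.99988906e-01]
tool delta [-3.94717264 -0.10511342  1.46531407]
```

>>> {"method": "move_arm", "body": {
  "increments": [
    {"dx": 0.4,"dy": 0,"dz": 0,"ax": 0,"ay": 0,"az": 0,"jaw": 1},
    {"dx": 0.4,"dy": 0,"dz": 0,"ax": 0,"ay": 0,"az": 0,"jaw": 1},
    {"dx": 0.4,"dy": 0,"dz": 0,"ax": 0,"ay": 0,"az": 0,"jaw": 1}
  ]
}}

```text
clock: 16.25
ee_pos: [649.5, -134.0, 231.1]
eef_rot: [[0.004, 0.993, 0.116], [0.001, 0.116, -0.993], [-1.0, 0.004, -0.0]]
force: [-4.8, 1.5, 8.2]
grip_width: 0.004
```

>>> {"method": "move_arm", "body": {
  "increments": [
    {"dx": 0.3,"dy": 0,"dz": 0,"ax": 0,"ay": 0,"az": 0,"jaw": 1}
  ]
}}

```text
clock: 16.33
ee_pos: [649.6, -134.0, 231.0]
eef_rot: [[0.004, 0.993, 0.116], [0.0, 0.116, -0.993], [-1.0, 0.004, 0.0]]
force: [-6.8, 2.4, 14.8]
grip_width: 0.001
```

>>> {"method": "move_arm", "body": {
  "increments": [
    {"dx": 0.3,"dy": 0,"dz": 0,"ax": 0,"ay": 0,"az": 0,"jaw": 1}
  ]
}}

```text
clock: 16.42
ee_pos: [649.6, -134.0, 231.1]
eef_rot: [[0.004, 0.993, 0.117], [0.0, 0.117, -0.993], [-1.0, 0.004, 0.0]]
force: [-6.2, 2.9, 11.2]
grip_width: -0.002
```

The head stalled at 231 mm, the full 12 mm of travel, with the force rising past 9 N. I'll press once more briefly, then release and clear away.

>>> {"method": "move_arm", "body": {
  "increments": [
    {"dx": 0.5,"dy": 0,"dz": 0,"ax": 0,"ay": 0,"az": 0,"jaw": 1},
    {"dx": -0.5,"dy": 0,"dz": 0,"ax": 0,"ay": 0,"az": 0,"jaw": 1},
    {"dx": -1.0,"dy": 0,"dz": 0,"ax": 0,"ay": 0,"az": 0,"jaw": 1},
    {"dx": -3,"dy": 0,"dz": 0,"ax": 0,"ay": 0,"az": 0,"jaw": 1},
    {"dx": -3,"dy": 0,"dz": 0,"ax": 0,"ay": 0,"az": 0,"jaw": 1},
    {"dx": 0,"dy": 0,"dz": -4,"ax": 0,"ay": 0,"az": 0,"jaw": 1},
    {"dx": 0,"dy": 0,"dz": -4,"ax": 0,"ay": 0,"az": 0,"jaw": 1},
    {"dx": 0,"dy": 0,"dz": -4,"ax": 0,"ay": 0,"az": 0,"jaw": 1},
    {"dx": 0,"dy": 0,"dz": -4,"ax": 0,"ay": 0,"az": 0,"jaw": 1},
    {"dx": 0,"dy": 0,"dz": -4,"ax": 0,"ay": 0,"az": 0,"jaw": 1},
    {"dx": 0,"dy": 0,"dz": -4,"ax": 0,"ay": 0,"az": 0,"jaw": 1},
    {"dx": 0,"dy": 0,"dz": -4,"ax": 0,"ay": 0,"az": 0,"jaw": 1},
    {"dx": 0,"dy": 0,"dz": -4,"ax": 0,"ay": 0,"az": 0,"jaw": 1},
    {"dx": 0,"dy": 0,"dz": -4,"ax": 0,"ay": 0,"az": 0,"jaw": 1},
    {"dx": 0,"dy": 0,"dz": 0,"ax": 0,"ay": 0,"az": 0,"jaw": 1},
    {"dx": 0,"dy": 0,"dz": 0,"ax": 0,"ay": 0,"az": 0,"jaw": 1}
  ]
}}

```text
clock: 17.75
ee_pos: [610.9, 234.8, 308.1]
eef_rot: [[0.017, 0.994, 0.109], [-0.004, 0.109, -0.994], [-1.0, 0.016, 0.005]]
force: [0.4, -0.3, 0.3]
grip_width: -0.003
```

```bash
python3 w.py side top; python3 - <<'E'
from h import *
a,d=snap('top');b,_=snap('side')
A=cv2.resize(a[160:250,250:370],(480,360),interpolation=cv2.INTER_CUBIC);B=cv2.resize(b[200:305,240:380],(480,360),interpolation=cv2.INTER_CUBIC)
cv2.imwrite('pics/c5.png',cv2.resize(np.hstack([A,B])[:,:,::-1],(800,300)))
D=snap('top')[1]; W=world('top',D);m=(D>0)&(abs(W[...,0]-649)<10)&(abs(W[...,1]+135)<10)&(W[...,2]>200);print('head z',np.median(W[m][:,2]))
W0=world('top',np.load('t0.npz')['d']);m=(D>0)&(abs(W0[...,0]-649)<10)&(abs(W0[...,1]+135)<10)&(W0[...,2]>200);print('before',np.median(W0[m][:,2]))
E
```

```text
side ((array([516.0980835 , -99.23751831]), np.float64(5.80655431747436), 173.85052490234375, 121.56158447265625), 0.85)
top ((array([521.23431396, -98.90631866]), np.float64(5.698194980621337), 171.6058807373047, 120.80313110351562), 0.89)
[611.61811807 231.84105403 308.43377017] [-0.03680325  0.48980821 -0.84610154]
stand side (array([515.37994385,  18.37165833]), np.float64(5.844068527221675), 426.6676025390625, 196.27268981933594)
stand top (array([521.85101318,   9.34793091]), np.float64(6.054407596588127), 400.6575012207031, 194.82064819335938)
head z 227.76783508299377
before 226.9880200842311
```

View pics/c5.png

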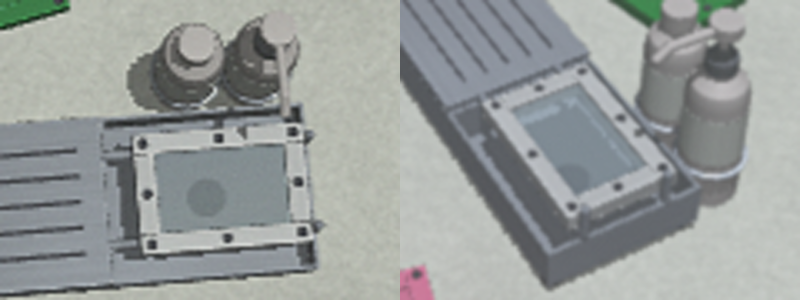

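The window is against both stops and centred: the top camera gives (521.2, −98.9) and the seat is expected at (521.1, −98.2). The pump head is back up and the arm is clear, so I'm handing in.

```bash
python3 -c "
from h import *
print(r.hand_in())"
```

```text
the job is handed in; nothing more can be done
None
```

The window is on the bars against both stops, and the pump has been pressed and is back up. I handed the job in with the clock at about 18 s.

**Window:** I centred it on the deck by pushing inside the frame. Then I slid it flat along the bars with both fingers on its rear edge until it stopped, with the force rising from 5 N to 23 N. The last top-camera check puts it within about 1 mm of the seat and within about 0.3° of the stand's angle.

**Pump:** The closed fingers pushed the head down until it stalled, at 12 mm of travel by the arm's height, and the force rose to about 15 N. After release the head stood at its starting height again (227.8 mm against 227.0 mm before).

**Disagreements:**
- The side camera puts both the window and the stand about 5 mm nearer the robot than the top camera does. I relied on where the window lay relative to the stand in the top view, and the close-up pictures agreed with it.
- While pushing inside the frame, the fingers also pressed down with up to 14 N on the window, with no visible effect.
- I did not measure the other items again at the end. The arm was not moved near them.

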